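# Free the capper's ratchet pawl and push its arm down

## Robot

A 6-joint arm with a two-finger parallel gripper is mounted at the origin on the work surface. World frame = base frame: x ahead of the robot, y to its left, z up, the work surface at z = 0. Lengths are in mm, angles in rad, forces in N, time in s.
With the tool pointing down it reaches from about 300 to 775 mm from the base axis. Payload 14.6 kg.
Tool frame: the origin (TCP) lies between the finger pads; the fingertips stand 8 mm ahead of it and the grasp point (between the pads) lies 11 mm behind it; x points along the fingers, y is the direction in which the jaws open and shut, and the axes are right-handed (so a half turn about x gives the same grasp; the last joint's range is limited). The gripper opens to 94 mm and grips with 3 to 60 N. Pads are 16 mm wide; open, the fingers measure 119 mm over their backs; the gripper's body (75 mm by 177 mm) begins 78 mm behind the grasp point.
Start: joints at [-0.067, 0.3, 1.521, -0, 1.321, -0.067], TCP at [549.99, -0.002, 213.446] pointing down, gripper open.
Joint ranges: [-3.03, 3.03], [-0.79, 2.21], [0.23, 2.52], [-1.04, 4.18], [0, 3.07], [-2.55, 2.55]. Speed limits (rad/s): [2.22, 2.22, 2.57, 3.14, 3.14, 3.14].

## Interface

Orientations are given as [roll, pitch, yaw] about the fixed x, y, z axes, in that order (R = Rz(yaw) Ry(pitch) Rx(roll)).
In Python, from cell import telemetry, camera, calibration, order gives the robot as it stands.
- The arm moves only by the shell command python3 -m handwheel 'ROWS' [FORCE]. ROWS is JSON, a list of rows, each a list of 7 numbers: the turn, a rotation vector about the tool's x, y, z as a fraction of full scale, then the shift along the tool's x, y, z as a fraction of full scale, then the opening, from 0 (shut) to 1 (fully open). A call has 1 to 12 rows; each row is the pose to reach, as a shift and turn from the pose measured when the call began, along the tool's axes at that moment, turning the shorter way round; what a row does not reach only later rows make up. Full scale, the value 1, is 300 mm for a shift and pi rad for a turn. A row lasts 1/8 s, in which the tool goes at most 62.5 mm and 10.7 degrees, less where a joint would pass 70% of its speed; a pose out of reach is approached as far as the arm can. A call with a number of a shift or a turn outside -1 to 1 is refused whole. A call with a gripper value outside its range is refused whole. The fingers move at their own pace and stop on an object; FORCE is the grip in N (left out, the last holds). Time passes only in rows, so rows that repeat a pose let the fingers close. It gives the time, the measured TCP pose, the force and the opening at its end, in the units of the state.
- telemetry.read_state(): the state, without advancing time (a new reading comes with each control period).
- camera(name): name is "scene" or "side" or "wrist"; returns the picture (480x640x3 uint8, red, green, blue); there is no depth.
- calibration(name): a dict with "fov_y" (degrees; the focal length in pixels is half the picture's height over the tangent of half this angle, whatever the lens; pixels are square), "cx", "cy" (the principal point, pixels), "position" and "attitude" of the camera in the world. Camera axes: x right, y down, z forward; pixel columns grow to the right and rows downward; lengths in mm; the calibration is good to about 2 mm. The wrist camera is an equidistant fisheye: a pixel r from the principal point sees the ray r / f radians off the axis. A picture is of the moment at which its call begins: read the wrist's pose just before it. calibration takes no time and is no camera call; for the wrist camera it gives the pose at the moment of the call.
- order.sign_off(): hands the job in, once; it reports no verdict.
The state is a dict: "clock": time; "joints": joint angles; "qd": joint speeds; "effort": joint torques, N m; "eef_pos": TCP position; "eef_rot": TCP orientation; "wrist_force": force on the tool from outside, world axes, zero at the start; "moment": the same for the moment, N m; "finger_gap": finger opening in mm.
Only numpy, scipy, OpenCV 4.12 (cv2) and the standard library are available. Lean on these libraries where they do the work, as an engineer would, in place of code of your own. Each camera call takes 0.05 s, during which the arm holds its last target.

## Task

Cap the bottle standing in the lever capper: with the fingertips press the thumb tab of the ratchet pawl fully down, so that its hook is clear of the toothed wheel, while the arm is still up; then push the long arm down past the teeth to its stop, so that the bell seats the cap. Leave the bottle standing where it is and do not shift the jar, funnel, measuring cup or shaker.

Things in the scene. Friction and masses are not known exactly. Their poses are not given: they have to be found in the camera images.
- axle (a point): Arm axle of the chrome capper (fixed), 200 mm up, in its middle plane. Capper axes: z up, y along the axle, the arm points to -x. Base 210 x 130 x 14 mm; head 130 x 52 mm, top 233 mm up; an 18 mm ram stands out of it at x = -45 mm, up to 280 mm high. Toothed wheel (radius 45 mm) at y = -42 mm, arm at y = +50 mm.
- pawl_tab (a point): Centre of the top face of the pawl's thumb tab: a ribbed steel plate, 36 mm (capper x) x 34 mm (y), 5 mm thick, behind the toothed wheel on the side away from the arm; 250 mm above the shelf, at x = +98, y = -42 mm from the axle. Free above; pressed straight down it sinks about 16 mm. It turns with the pawl.
- pawl (a joint): Pawl rocker, hinged 46 mm from the tab's centre on the wheel's side: 0 = hook in the path of the teeth (start), 0.35 rad = tab down on its stop. The hook clears the teeth from about 0.17 rad. Some 4 N on the tab moves it; it stays where it is left (no return spring).
- lever_grip (a point): Point on the middle of the upper face of the arm's flat black hand grip, 145 mm out from the axle along the arm and 7 mm above the arm's centre line. The grip is 85 mm long (100 to 185 mm from the axle), 32 mm wide, 14 mm thick. Turns with the arm.
- lever (a joint): Arm on the axle: 0 = rising at 45 degrees, 0.785 rad = level, 0.95 rad = down on its stop (9 degrees below level). Starts between 0 and 0.2. Unless the pawl is freed, a tooth stops it at about 0.3. Once free about 6 N on the grip moves it; it stays where it is left. Ram and bell go down with it.
- bottle_mid (a point): Centre (62.5 mm above its foot) of the small brown bottle, 50 mm across, 125 mm high with the steel cap lying on its mouth. It stands loose in a low ring on the capper's base under the bell, 45 mm to -x of the axle, and stays there.
- jar_mid (a point): Centre of a loose open glass jar with steel caps, 72 mm across, 85 mm high. Bystander.
- funnel_mid (a point): Centre of a loose steel funnel standing on its mouth, 96 mm across, 100 mm high. Bystander.
- cup_mid (a point): Centre of a loose clear plastic measuring cup, 80 mm across, 90 mm high, with a side handle reaching 68 mm from its axis. Bystander.
- shaker_mid (a point): Centre of a loose slim aluminium cocktail shaker, 72 mm across, 188 mm high. Bystander.

How it is judged (in metres and radians):
On the way, in this order (a step that is already met when the one before it is completed fails the run):
1. the pawl is pressed free while the arm is still up (value of joint pawl above 0.2 rad and value of joint lever below 0.4 rad), for 0.2 s.
2. the arm is pushed down past the teeth to its stop (value of joint lever above 0.87 rad), for 0.2 s.
At the end, for the whole second after the job is handed in: The arm is down (joint value above 0.87 of 0.95 rad) and at rest; the bottle stands upright within 10 mm of where it was (value of joint lever above 0.87 rad and velocity of joint lever between -0.05 and 0.05 rad/s and angle between bottle_mid's own z axis and vertical below 0.1 rad and distance of bottle_mid from where it was at the start of the episode below 0.01 m); the robot touches nothing.
It fails at once if the bottle is lifted, dragged or tipped (distance of bottle_mid from where it was at the start of the episode above 0.012 m or angle between bottle_mid's own z axis and vertical above 0.2 rad).
It fails at once if the jar, funnel, measuring cup or shaker is displaced or lifted (distance of any of jar_mid, funnel_mid, cup_mid, shaker_mid from where it was at the start of the episode above 0.03 m).
It also fails if it takes over 40 s, if anything falls off the work surface, if the arm or the gripper's body presses on something with over 40 N, if the wrist force passes 120 N, or if a joint passes its speed limit or range.

## Working session

There is one attempt and no reset: what is moved stays moved. The work goes in short steps, Python scripts to look and compute and a shell command to move; the robot and the scene stay as the last step left them, time stands still between calls to the robot, and variables do not carry over. Pictures are saved under pics/ and viewed, and the job is handed in when it is done.

```bash
mkdir -p pics; python3 - <<'E'
from cell import telemetry, camera, calibration
import cv2
s=telemetry.read_state();print(s)
for n in ["scene","side","wrist"]:
    print(n,calibration(n))
    cv2.imwrite(f"pics/{n}0.png",camera(n)[:,:,::-1])
E
```

```text
{'clock': 0.0, 'joints': array([-6.66093748e-02,  3.00453741e-01,  1.52162079e+00,  2.28791351e-05,
        1.32071337e+00, -6.66052005e-02]), 'qd': array([ 0.00108115, -0.0008695 ,  0.0020334 ,  0.00029293,  0.00017777,
        0.00094716]), 'effort': array([-1.53750298e-03, -5.31805658e+01, -3.52735734e+01,  7.07558286e-02,
        2.43994006e-02, -4.79655944e-05]), 'eef_pos': array([5.49726726e+02, 1.59748921e-02, 2.12879056e+02]), 'eef_rot': array([-1.65593997,  1.56960087,  3.05643916]), 'wrist_force': array([ 0.06468464, -0.52639931,  0.59629462]), 'moment': array([0.01010468, 0.02178644, 0.0189834 ]), 'finger_gap': 93.72031543789734}
scene {'fov_y': 50.624589597406114, 'cx': 318.52961513069795, 'cy': 239.31366653734037, 'position': array([1210.24885118, -260.11503711, 1196.4123486 ]), 'attitude': array([-2.52161973, -0.01593756,  1.19478152])}
side {'fov_y': 44.42160594371769, 'cx': 313.19592942655373, 'cy': 236.70238355210233, 'position': array([ -62.53887997,  706.04353121, 1197.60454534]), 'attitude': array([-2.38973007,  0.01117119, -2.44092891])}
wrist {'fov_y': 65.70646984690485, 'cx': 319.9060941385424, 'cy': 236.09128486543077, 'position': array([549.72111062,  78.34832463, 383.27600403]), 'attitude': array([2.87036944e+00, 2.25307040e-04, 9.32673881e-05])}
```

View pics/scene0.png

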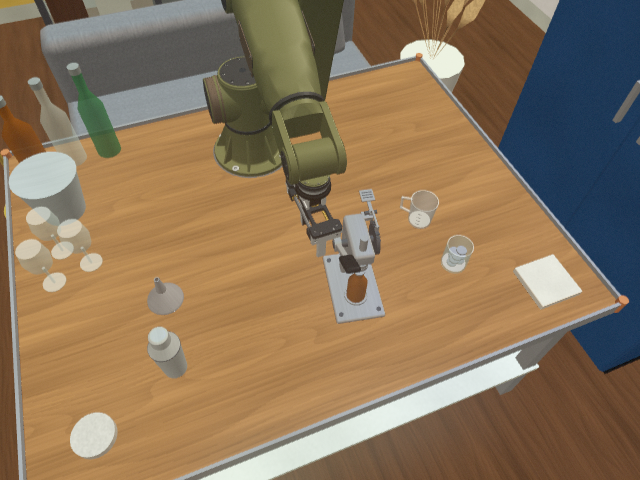

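View pics/side0.png

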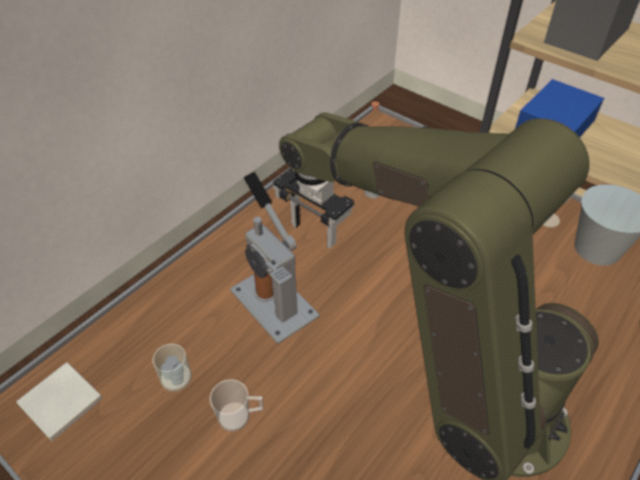

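View pics/wrist0.png

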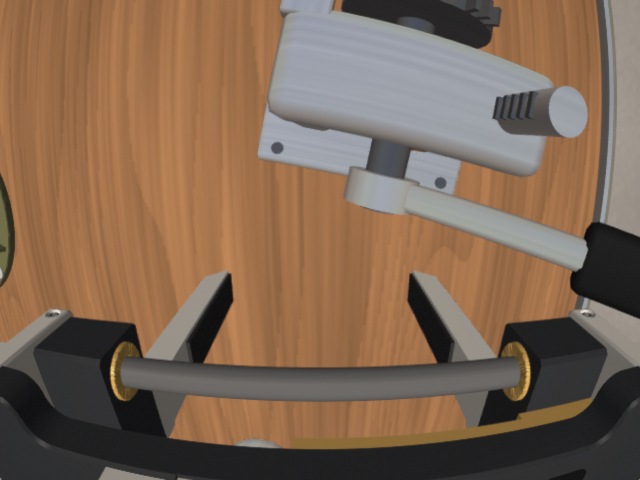

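```bash
cat > h.py <<'E'
import numpy as np
from scipy.spatial.transform import Rotation as R
def ray(c,u,v,fish=False):
    f=240/np.tan(np.radians(c['fov_y'])/2)
    x,y=(u-c['cx']),(v-c['cy'])
    if fish:
        r=np.hypot(x,y);th=r/f
        d=np.array([np.sin(th)*x/r,np.sin(th)*y/r,np.cos(th)])
    else: d=np.array([x/f,y/f,1.])
    d=R.from_euler('xyz',c['attitude']).as_matrix()@d
    return np.array(c['position']),d/np.linalg.norm(d)
def onz(c,u,v,z,fish=False):
    p,d=ray(c,u,v,fish);return p+d*(z-p[2])/d[2]
def tri(rs):
    A=np.zeros((3,3));b=np.zeros(3)
    for p,d in rs:
        P=np.eye(3)-np.outer(d,d);A+=P;b+=P@p
    x=np.linalg.solve(A,b)
    return x,[np.linalg.norm((np.eye(3)-np.outer(d,d))@(x-p)) for p,d in rs]
E
python3 - <<'E'
import cv2
s=cv2.imread('pics/scene0.png')[180:330,300:420];cv2.imwrite('pics/sz.png',cv2.resize(s,None,fx=4.5,fy=3.9*4.5/3.9*0.88,interpolation=2) if 0 else cv2.resize(s,(480,600),interpolation=2))
s=cv2.imread('pics/side0.png')[160:345,220:365];cv2.imwrite('pics/dz.png',cv2.resize(s,None,fx=3.2,fy=3.2,interpolation=2))
E
```

```text
(no output)
```

View pics/sz.png

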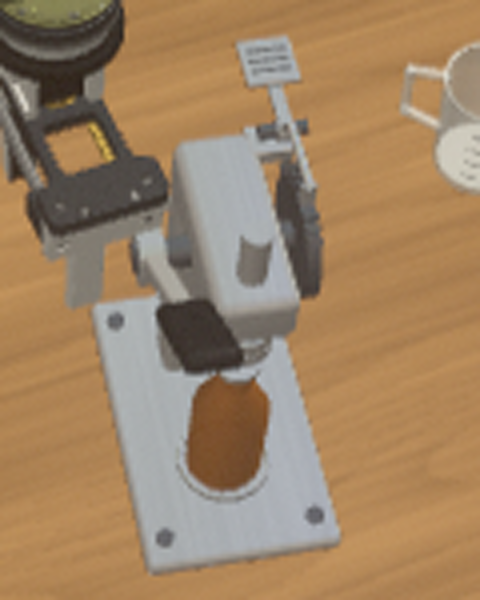

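View pics/dz.png

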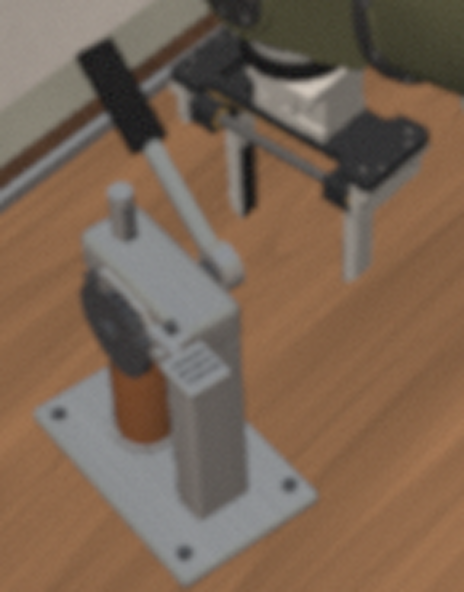

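```bash
python3 - <<'E'
from h import *
from cell import calibration
S,D,W=calibration('scene'),calibration('side'),calibration('wrist')
z=lambda x,y:ray(S,300+x/4,180+y/4)
d=lambda x,y:ray(D,220+x/3.2,160+y/3.2)
w=lambda x,y:ray(W,x,y,True)
pr=lambda n,r:print(n,*[np.round(q,1) for q in tri(r)])
pr('tab',[z(268,61),d(197,368)])
pr('ram',[z(256,238),d(121,190),w(565,111)])
pr('gripmid',[z(203,337),d(122,95)])
pr('hub',[d(232,262),z(152,255)])
for a in [(116,320),(165,538),(315,515)]: print('bs',onz(S,300+a[0]/4,180+a[1]/4,14).round(1))
for a in [(58,413),(290,484),(185,552)]: print('bd',onz(D,220+a[0]/3.2,160+a[1]/3.2,14).round(1))
for a in [(277,148),(440,183)]: print('bw',onz(W,*a,14,True).round(1))
print(onz(S,367,195.2,250),onz(D,281.6,275,250))
# head edges top z=233 wrist
E
```

```text
tab [501.3 161.1 246. ] [3. 3.]
ram [635.2  90.8 270.1] [2.3 3.3 1.5]
gripmid [692.2  30.  283.4] [4.1 4.1]
hub [577.8  49.3 199.7] [7.5 7.5]
bs [508.2  68.7  14. ]
bs [675.6  34.5  14. ]
bs [695.5 132.6  14. ]
bd [690.9 130.1  14. ]
bd [503.9  64.8  14. ]
bd [524.  162.5  14. ]
bw [507.3  66.1  14. ]
bw [673.9  32.6  14. ]
[506.19330715 161.66544892 250.        ] [497.22090545 160.8344731  250.        ]
```

```bash
cat >> h.py <<'E'
def go(*ps):
    from cell import telemetry
    s=telemetry.read_state();M=R.from_euler('xyz',s['eef_rot']).as_matrix()
    print('t',s['clock'],'pos',s['eef_pos'].round(1),'F',s['wrist_force'].round(1),'gap',round(s['finger_gap'],1))
    for p in ps: print(p,(M.T@(np.array(p)-s['eef_pos'])/300).round(3))
    # turn needed to be exactly tool-down current yaw
    print(M.round(2).tolist())
E
python3 - <<'E'
from h import *
go((549.7,0,310),(499,161.5,310),(499,161.5,264))
E
```

```text
t 0.15 pos [549.8  -0.  213. ] F [0.  1.1 0.2] gap 94.0
(549.7, 0, 310) [-0.323 -0.001 -0.   ]
(499, 161.5, 310) [-0.323 -0.17  -0.538]
(499, 161.5, 264) [-0.17  -0.17  -0.538]
[[-0.0, 1.0, -0.0], [0.0, -0.0, -1.0], [-1.0, -0.0, -0.0]]
```

```bash
python3 -m handwheel '[[0,0,0,-0.2,0,0,0],[0,0,0,-0.323,-0.05,-0.15,0],[0,0,0,-0.323,-0.11,-0.33,0],[0,0,0,-0.323,-0.17,-0.5,0],[0,0,0,-0.323,-0.17,-0.538,0],[0,0,0,-0.323,-0.17,-0.538,0],[0,0,0,-0.323,-0.17,-0.538,0]]' 40; python3 - <<'E'
from h import *
from cell import *
import cv2
go((499,161.5,264))
W=calibration('wrist')
cv2.imwrite('pics/w1.png',camera('wrist')[:,:,::-1])
s=camera('side');cv2.imwrite('pics/d1.png',cv2.resize(s[130:345,200:380],None,fx=2.7,fy=2.7,interpolation=2)[:,:,::-1])
print(W)
E
```

```text
clock: 1.02
eef_pos: [499.3, 160.4, 309.8]
eef_rot: [-1.388, 1.57, -2.96]
wrist_force: [-0.2, -0.5, -0.2]
finger_gap: 27.4
t 1.025 pos [499.3 160.4 309.8] F [-0.2 -0.5 -0.2] gap 27.4
(499, 161.5, 264) [ 0.153 -0.001 -0.004]
[[-0.0, 1.0, -0.0], [-0.0, -0.0, -1.0], [-1.0, -0.0, 0.0]]
{'fov_y': 65.70646984690485, 'cx': 319.9060941385424, 'cy': 236.09128486543077, 'position': array([499.35129994, 238.75791866, 480.05183229]), 'attitude': array([ 2.87007770e+00,  4.40538784e-04, -1.05441940e-03])}
```

View pics/w1.png

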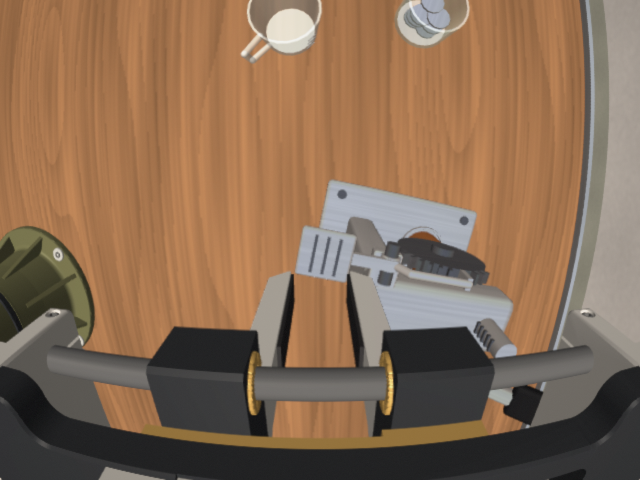

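View pics/d1.png

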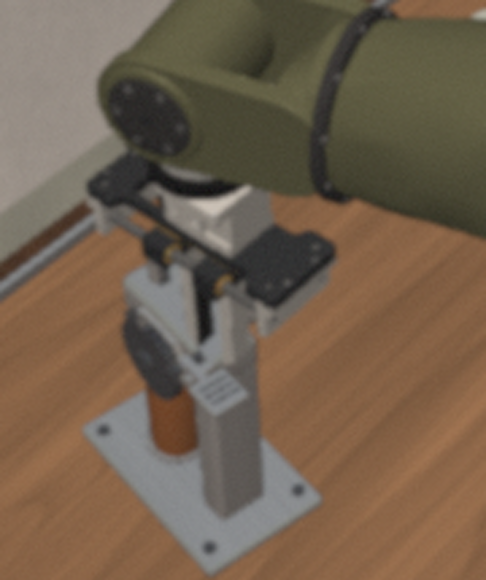

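```bash
python3 - <<'E'
from h import *
from cell import *
W=calibration('wrist')
for p in [(326,254),(303,227),(355,236),(347,281),(297,273)]: print(onz(W,*p,250,True).round(1))
E
```

```text
[503.1 162.6 250. ]
[488.4 180.7 250. ]
[521.8 174.7 250. ]
[517.3 143.4 250. ]
[483.9 149.3 250. ]
```

```bash
python3 -m handwheel '[[0,0,0,0.1,0,-0.006,0],[0,0,0,0.155,0,-0.006,0],[0,0,0,0.175,0,-0.006,0],[0,0,0,0.188,0,-0.006,0],[0,0,0,0.2,0,-0.006,0],[0,0,0,0.205,0,-0.006,0],[0,0,0,0.205,0,-0.006,0]]'; python3 - <<'E'
from h import *
from cell import *
import cv2
go((499,162,244))
cv2.imwrite('pics/w2.png',camera('wrist')[:,:,::-1])
s=camera('side');cv2.imwrite('pics/d2.png',cv2.resize(s[200:300,220:340],None,fx=5,fy=5,interpolation=2)[:,:,::-1])
E
```

```text
clock: 2.0
eef_pos: [499.2, 162.2, 248.4]
eef_rot: [-1.513, 1.57, -3.085]
wrist_force: [-2.6, -0.8, 1.1]
finger_gap: 0.6
t 2.0 pos [499.2 162.2 248.4] F [-2.6 -0.8  1.1] gap 0.6
(499, 162, 244) [ 0.015 -0.001  0.001]
[[-0.0, 1.0, -0.0], [-0.0, -0.0, -1.0], [-1.0, -0.0, 0.0]]
```

View pics/w2.png

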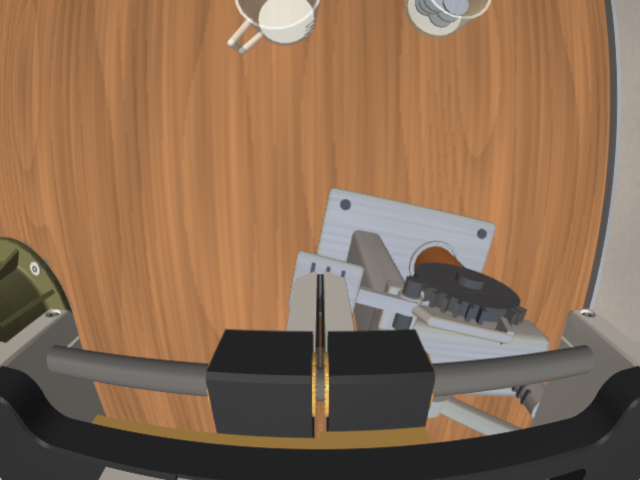

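View pics/d2.png

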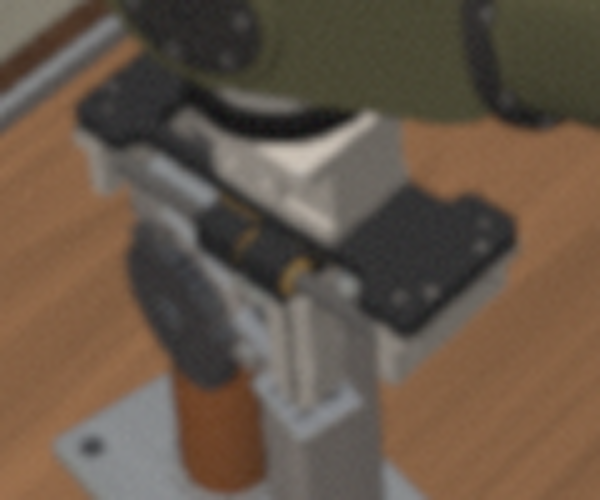

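Fingertips sit on the tab (wrist view ~(322,275)), and the pawl is moving. Continue down to the stop.

```bash
python3 -m handwheel '[[0,0,0,0.008,0,0,0],[0,0,0,0.013,0,0,0],[0,0,0,0.013,0,0,0]]'
```

```text
clock: 2.48
eef_pos: [499.3, 162.2, 244.3]
eef_rot: [-1.554, 1.57, -3.126]
wrist_force: [-2.0, -0.0, 1.5]
finger_gap: 0.3
```

```bash
python3 -m handwheel '[[0,0,0,0.006,0,0,0],[0,0,0,0.01,0,0,0],[0,0,0,0.01,0,0,0]]';python3 -m handwheel '[[0,0,0,0.005,0,0,0],[0,0,0,0.008,0,0,0],[0,0,0,0.008,0,0,0]]'
```

```text
clock: 2.85
eef_pos: [499.4, 162.2, 241.9]
eef_rot: [-2.347, 1.571, 2.364]
wrist_force: [-4.3, -0.8, 7.7]
finger_gap: 0.8
clock: 3.22
eef_pos: [499.6, 162.3, 241.5]
eef_rot: [1.872, 1.569, 0.299]
wrist_force: [-9.2, -1.7, 19.5]
finger_gap: 1.0
```

The stop has been reached (19.5 N, no further travel). Lift and look.

```bash
python3 -m handwheel '[[0,0,0,-0.05,0,0,0],[0,0,0,-0.2,0,0,0],[0,0,0,-0.36,0,0,0],[0,0,0,-0.36,0,0.05,0],[0,0,0,-0.36,0,0.25,0],[0,0,0,-0.36,0,0.45,0],[0,0,0,-0.36,0,0.5,0],[0,0,0,-0.36,0,0.5,0]]'; python3 - <<'E'
from h import *
from cell import *
import cv2
go((680,30,350))
for n in ['scene','side','wrist']:
    cv2.imwrite(f'pics/{n}3.png',camera(n)[:,:,::-1])
s=cv2.imread('pics/side3.png');cv2.imwrite('pics/d3.png',cv2.resize(s[170:345,220:365],None,fx=3.2,fy=3.2,interpolation=2))
s=cv2.imread('pics/scene3.png');cv2.imwrite('pics/s3.png',cv2.resize(s[180:330,300:420],(480,600),interpolation=2))
E
```

```text
clock: 4.22
eef_pos: [499.1, 11.6, 348.8]
eef_rot: [2.047, 1.569, 0.473]
wrist_force: [0.1, 0.7, -0.5]
finger_gap: 0.7
t 4.225 pos [499.1  11.6 348.8] F [ 0.1  0.7 -0.5] gap 0.7
(680, 30, 350) [-0.003  0.603 -0.063]
[[0.0, 1.0, -0.0], [0.0, -0.0, -1.0], [-1.0, 0.0, -0.0]]
```

View pics/d3.png

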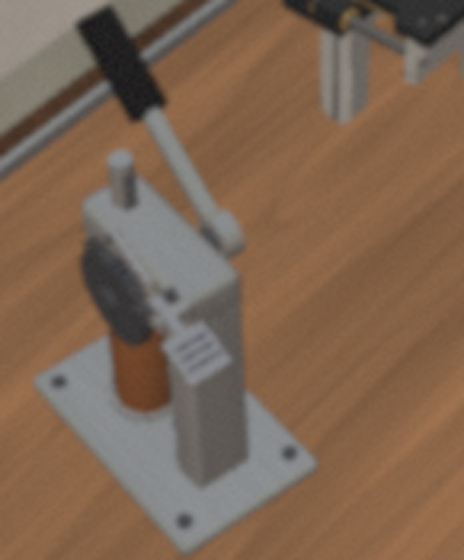

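View pics/s3.png

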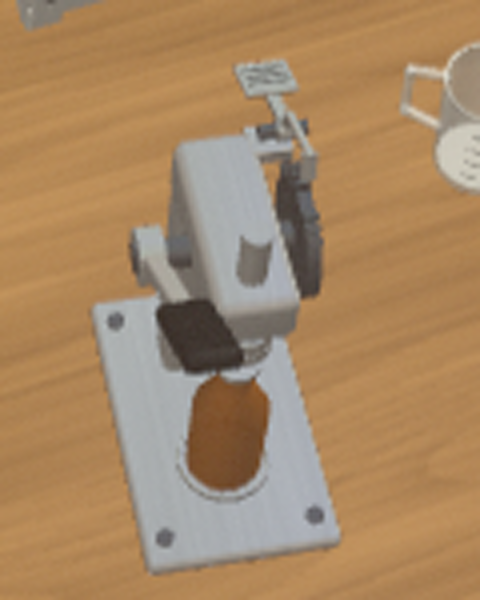

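View pics/wrist3.png

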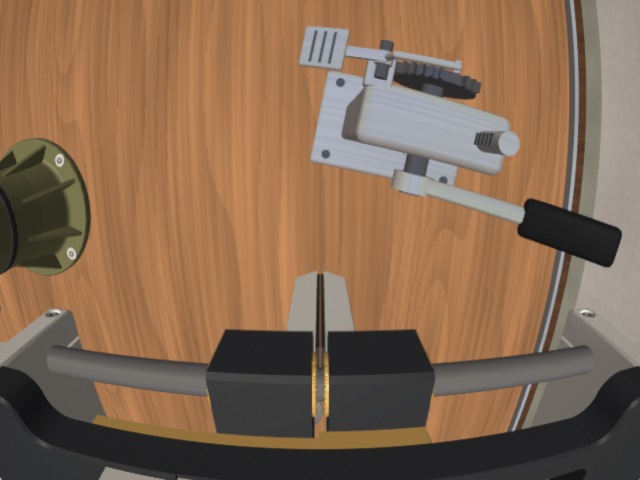

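Tab is visibly tilted down (side zoom ~(197,350)), hook raised off the wheel. The lever is still up. Now the grip.

```bash
python3 - <<'E'
from h import *
from cell import *
S,D,W=calibration('scene'),calibration('side'),calibration('wrist')
print(tri([ray(W,570,232,True),ray(D,220+122/3.2,170+62/3.2),ray(S,300+203/4,180+337/4)]))
u=np.array([.980,-.198,0]);v=np.array([-.198,-.980,0]);A=np.array([590.3,100.2,200])
P=A+50*v
print('hub',P)
for j in [.1,.16,.2,.785,.95]:
    a=.785-j
    print(j,[ (P+(r*np.cos(a)-7*np.sin(a))*u+np.array([0,0,r*np.sin(a)+7*np.cos(a)])).round(1) for r in(100,145,185)])
# grip ends in wrist
for e in [(524,217),(619,250),(570,232)]:
    # intersect ray with vertical plane through P with normal v
    p,d=ray(W,*e,True);q=p+d*np.dot(P-p,v)/np.dot(d,v);print(e,q.round(1),np.arctan2(q[2]-200,(q-P)@u))
E
```

```text
(array([692.73412449,  29.66264096, 284.41700824]), [np.float64(0.5094987890589285), np.float64(4.21457561311632), np.float64(4.075988513525636)])
hub [580.4  51.2 200. ]
0.1 [array([652. ,  36.7, 268.7]), array([686.1,  29.8, 297.2]), array([716.5,  23.7, 322.5])]
0.16 [array([655.9,  36. , 264.2]), array([691.6,  28.7, 290.5]), array([723.4,  22.3, 313.9])]
0.2 [array([658.3,  35.5, 261.1]), array([695.1,  28. , 285.9]), array([727.8,  21.4, 308. ])]
0.785 [array([678.4,  31.4, 207. ]), array([722.5,  22.5, 207. ]), array([761.7,  14.6, 207. ])]
0.95 [array([678.2,  31.4, 190.5]), array([721.7,  22.7, 183.1]), array([760.4,  14.8, 176.5])]
(524, 217) [665.3  34.  254.6] 0.5622329997032142
(619, 250) [738.8  19.2 301.1] 0.5589584334083936
(570, 232) [702.8  26.5 273.1] 0.5296664291132638
```

```bash
python3 -m handwheel '[[0,0,0,0,0.1,-0.01,0],[0,0,0,0,0.28,-0.03,0],[0,0,0,0,0.46,-0.05,0],[0,0,0,0,0.6,-0.06,0],[0,0,0,0,0.637,-0.06,0],[0,0,0,0,0.637,-0.06,0]]'; python3 - <<'E'
from h import *
from cell import *
import cv2
go((692,28,305),(692,28,298),(700,27,285),(708,25.5,270),(714,24.5,250),(719,23.5,230),(722,22.5,215),(722,22.5,198),(722,22.5,190))
cv2.imwrite('pics/w4.png',camera('wrist')[:,:,::-1])
s=camera('side');cv2.imwrite('pics/d4.png',cv2.resize(s[130:345,200:380],None,fx=2.7,fy=2.7,interpolation=2)[:,:,::-1])
E
```

```text
clock: 5.12
eef_pos: [690.7, 32.7, 348.1]
eef_rot: [2.958, 1.57, 1.388]
wrist_force: [-0.1, 0.1, -1.1]
finger_gap: -0.1
t 5.125 pos [690.7  32.7 348.1] F [-0.1  0.1 -1.1] gap -0.1
(692, 28, 305) [0.144 0.004 0.016]
(692, 28, 298) [0.167 0.004 0.016]
(700, 27, 285) [0.21  0.031 0.019]
(708, 25.5, 270) [0.26  0.058 0.024]
(714, 24.5, 250) [0.327 0.078 0.028]
(719, 23.5, 230) [0.394 0.094 0.031]
(722, 22.5, 215) [0.444 0.104 0.035]
(722, 22.5, 198) [0.5   0.104 0.035]
(722, 22.5, 190) [0.527 0.104 0.035]
[[0.0, 1.0, 0.0], [0.0, 0.0, -1.0], [-1.0, 0.0, -0.0]]
```

View pics/w4.png

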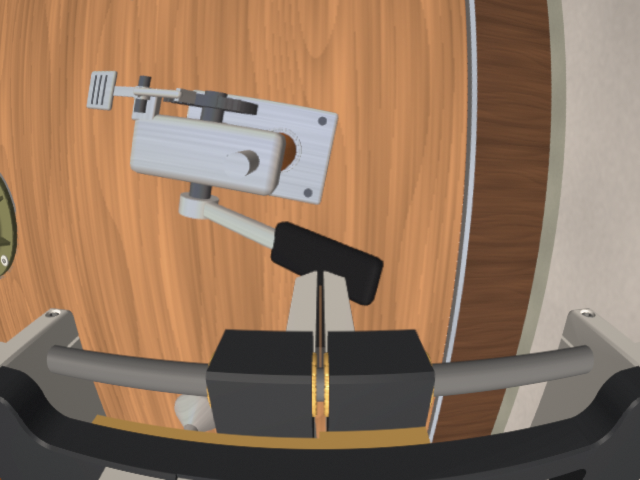

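View pics/d4.png

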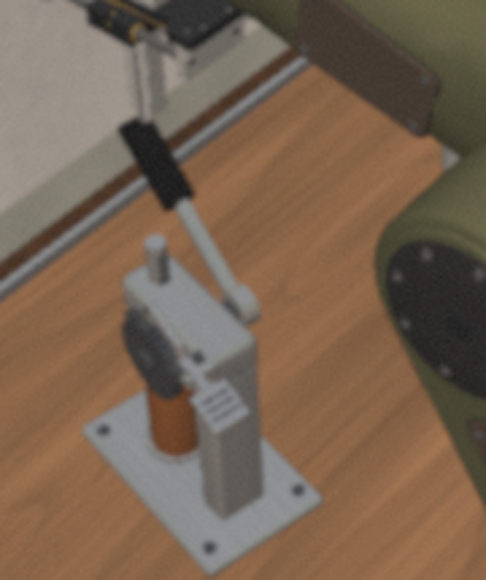

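```bash
python3 - <<'E'
from h import *
from cell import *
S,W=calibration('scene'),calibration('wrist')
print(onz(S,173,372,0),onz(S,165,303,0),onz(W,327,262,288,True))
E
python3 -m handwheel '[[0,0,0,0.07,0.004,0.01,0],[0,0,0,0.12,0.004,0.016,0],[0,0,0,0.144,0.004,0.016,0],[0,0,0,0.167,0.01,0.016,0],[0,0,0,0.19,0.02,0.018,0],[0,0,0,0.19,0.02,0.018,0]]'
```

```text
[ 665.0805343  -404.62667109    0.        ] [ 470.39884364 -384.10011716    0.        ] [694.64785957  28.33834071 288.        ]
clock: 5.98
eef_pos: [696.1, 26.9, 292.8]
eef_rot: [1.937, 1.568, 0.367]
wrist_force: [0.7, -0.1, -0.1]
finger_gap: 0.6
```

```bash
python3 -m handwheel '[[0,0,0,0.033,0.013,0.001,0],[0,0,0,0.058,0.026,0.003,0],[0,0,0,0.083,0.04,0.005,0],[0,0,0,0.083,0.04,0.005,0]]';  python3 - <<'E'
from h import *
from cell import *
import cv2
s=camera('side');cv2.imwrite('pics/d5.png',cv2.resize(s[130:345,200:380],None,fx=2.7,fy=2.7,interpolation=2)[:,:,::-1])
E
```

```text
clock: 6.48
eef_pos: [708.2, 25.4, 267.5]
eef_rot: [2.037, 1.569, 0.467]
wrist_force: [-0.7, -0.4, 0.3]
finger_gap: 0.1
```

View pics/d5.png

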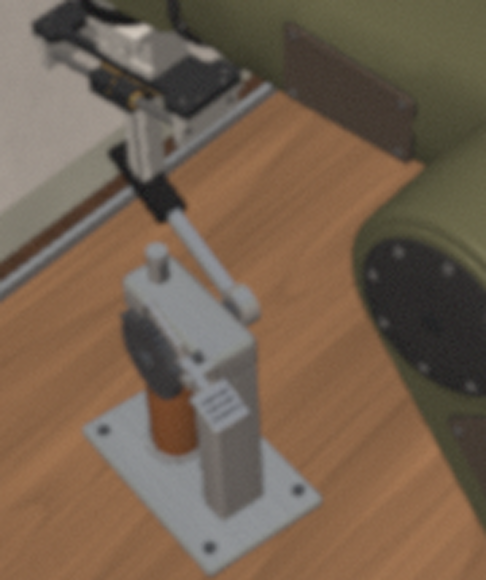

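```bash
python3 -m handwheel '[[0,0,0,0.03,0.01,0.002,0],[0,0,0,0.058,0.02,0.003,0],[0,0,0,0.09,0.028,0.005,0],[0,0,0,0.125,0.036,0.006,0],[0,0,0,0.155,0.041,0.008,0],[0,0,0,0.185,0.046,0.01,0],[0,0,0,0.2,0.046,0.01,0],[0,0,0,0.2,0.046,0.01,0]]'
```

```text
clock: 7.52
eef_pos: [722.0, 22.7, 207.1]
eef_rot: [2.167, 1.569, 0.597]
wrist_force: [-0.6, 0.2, 1.0]
finger_gap: 0.4
```

Tip at 199; stop expected near tip 183–185.

```bash
python3 -m handwheel '[[0,0,0,0.02,0,0,0],[0,0,0,0.04,0,0,0],[0,0,0,0.05,0,0,0],[0,0,0,0.05,0,0,0]]';  python3 -m handwheel '[[0,0,0,0.01,0,0,0],[0,0,0,0.013,0,0,0],[0,0,0,0.013,0,0,0]]'; python3 - <<'E'
from h import *
from cell import *
import cv2
s=camera('side');cv2.imwrite('pics/d6.png',cv2.resize(s[130:345,200:380],None,fx=2.7,fy=2.7,interpolation=2)[:,:,::-1])
E
```

```text
clock: 8.02
eef_pos: [722.1, 22.7, 191.9]
eef_rot: [2.166, 1.569, 0.597]
wrist_force: [-1.0, 0.6, 1.8]
finger_gap: 0.6
clock: 8.4
eef_pos: [722.2, 22.7, 191.4]
eef_rot: [1.783, 1.566, 0.214]
wrist_force: [-10.8, -0.0, 23.4]
finger_gap: 0.1
```

View pics/d6.png

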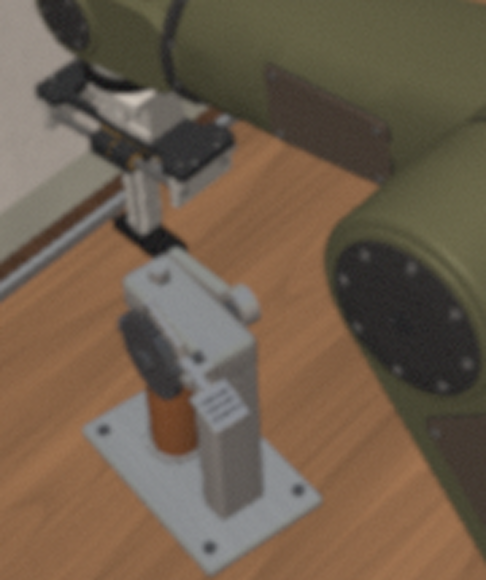

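Hard stop at tip height 183.4 mm (predicted 183), 23 N; ram is nearly flush with the head. Back off and check.

```bash
python3 -m handwheel '[[0,0,0,-0.005,0,0,0],[0,0,0,-0.05,0,0,0],[0,0,0,-0.2,0,0,0],[0,0,0,-0.38,0,0,0],[0,0,0,-0.4,0,0,0],[0,0,0,-0.4,0,0.12,0],[0,0,0,-0.4,0,0.3,0],[0,0,0,-0.4,0,0.4,0],[0,0,0,-0.4,0,0.4,0],[0,0,0,-0.4,0,0.4,0]]';  python3 - <<'E'
from h import *
from cell import *
import cv2
go()
a=camera('side');cv2.imwrite('pics/d7.png',cv2.resize(a[170:345,220:365],None,fx=3.2,fy=3.2,interpolation=2)[:,:,::-1])
b=camera('scene');cv2.imwrite('pics/scene7.png',b[:,:,::-1])
E
```

```text
clock: 9.7
eef_pos: [721.9, -96.6, 310.7]
eef_rot: [1.918, 1.567, 0.349]
wrist_force: [0.5, 0.0, -0.1]
finger_gap: 0.4
t 9.7 pos [721.9 -96.6 310.7] F [ 0.5  0.  -0.1] gap 0.4
[[0.0, 1.0, 0.0], [0.0, 0.0, -1.0], [-1.0, 0.0, -0.0]]
```

View pics/d7.png

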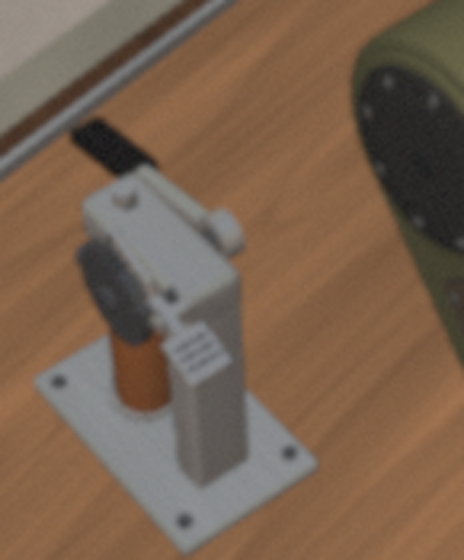

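View pics/scene7.png

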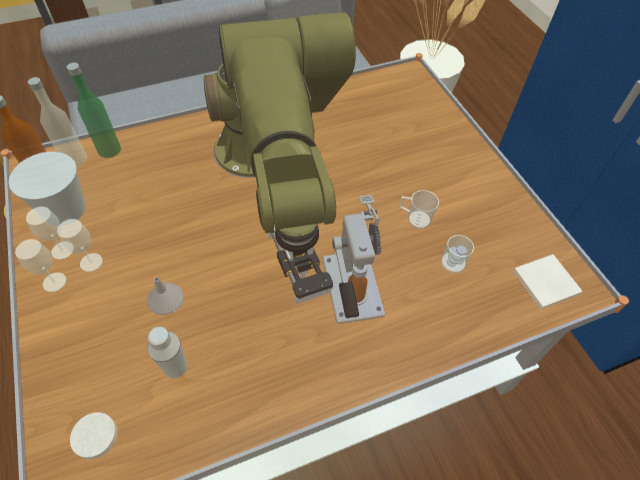

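Arm is down (grip at scene (349,299)), the bottle stands in its ring, the bystanders are where they were, and the robot is clear.

```bash
python3 -c "
from cell import order;print(order.sign_off())"
```

```text
the job is handed in; nothing more can be done
None
```

The bottle looks capped, and I handed the job in at about 9.7 s. Sign-off gives no verdict, so this rests on my own checks.

- **Pawl:** With the fingertips closed, I pressed the thumb tab down until it stopped. The last push gave 19.5 N and almost no further travel. Afterwards the pictures showed the tab tilted down, the hook clear of the wheel and the arm still up.
- **Arm:** I pushed the grip down along its arc with no jam at the teeth. It stopped with the fingertips at 183.4 mm, against 183.1 mm worked out for the stop, with a final push of 23 N.
- **Last check:** After I backed off, the arm stayed down and the ram sat almost flush with the head. The bottle was upright in its ring, and the jar, funnel, cup and shaker looked unmoved. The robot was clear of everything, with wrist force about 0.

No check failed. The first camera measurements disagreed by a few millimetres: up to about 9 mm for the tab between two views, and about 15 mm for the arm's hub. I used the tab position from the closer wrist view. The final state I judged by eye from the pictures and did not measure.

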